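Take the worn drum off the spindle sander

TASK

Take the worn sanding drum off the bench's spindle sander so that a new one can be fitted. The hand nut on top of the spindle has a left-hand thread: turn it clockwise (seen from above) to loosen it. Its plastic thread strips easily, so feel for the load, let the nut rise freely as it turns and do not pull on it before it is off; then set it down gently in the parts tray, lift the drum off the spindle and put it away, gently seated upright on the empty post of the drum rack, and leave everything else where it is.

Things in the scene. Friction and masses are not known exactly. Their poses are not given: they have to be found in the camera images.
- nut_center (a point): centre of the hand nut on top of the spindle: a fluted black plastic cap nut with a silver disc on its closed top, 48 mm in diameter, 34 mm tall (this point is 17 mm above its underside), about 0.1 kg, axis z upright. It sits on the drum's top. Inside is a coarse two-start LEFT-HAND thread: turned clockwise seen from above it rises 15 mm per full turn; the other way it soon jams
- nut: the same nut, origin at the centre of its underside. Tight at the start (10 to 15 N on its thread, some 0.3 N m to turn: a 15 N grip does); the load falls away as it rises. It must climb 7 to 10 mm, 0.45 to 0.65 turn (differs from case to case), before its lugs leave the thread and it lifts off. Thread strips at 25 N: nut gripped hard and not let rise or squeezed off-axis, or pulled too early
- spindle_tip (a point): top centre of the sander's upright steel spindle, 106 mm above the bench, inside the nut at the start (5 to 8 mm under its cap). The spindle does not turn: its geared drive holds it. Below the tip are 30 mm of threaded head, 30 mm across, then a plain shaft 31 mm across down to the plate
- drum_center (a point): centre of the worn sanding drum: an upright brown abrasive-covered rubber drum on the spindle under the nut, 62 mm in diameter, 60 mm tall (this point is 30 mm above its underside), with a 35 mm through bore along its z axis, 0.1 to 0.2 kg. It stands on a rubber cushion; its top is 82 to 85 mm above the bench at the start and 88 mm once the nut is off; it then simply lifts off the spindle
- free_post (a point): foot of the rack's empty post, at the middle of the post where it meets the rack's wooden board, whose top is 18 mm above the bench. The post is of light wood, 29 mm in diameter and 40 mm tall, its upper 10 mm tapered to 14 mm. A seated drum rests on the board with its underside at this height
- rack: wooden drum rack, fixed to the bench, to the left or to the right of the sander: a board 290 by 85 by 18 mm, origin under its centre, x along its length, with three upright posts 95 mm apart in a row along x; the post at its -x end is empty, spare drums stand on the two others
- tray_in (a point): centre of the inner floor (4 mm above the bench) of the shallow grey plastic parts tray, fixed on the bench on the other side of the sander from the rack: inside 212 mm (x) by 162 mm (y), walls 4 mm thick, rim 22 mm above the bench. A washer lies near its +x +y corner
- sander: the sander's grey cast-iron table plate, 240 by 240 by 12 mm, fixed to the bench (the motor hangs below); origin on the spindle axis at the bench's surface, z up
- washer: loose steel washer, 38 mm across, 5 mm thick, lying in the tray about 75 mm (x) and 50 mm (y) from its centre: a bystander, to be left where it is; origin at the centre of its underside
- spare_a: spare drum 50 mm in diameter, 60 mm tall, on the middle post of the rack: a bystander, to be left where it is; origin at the centre of its underside
- spare_b: spare drum 45 mm in diameter, 50 mm tall, on the +x end post of the rack: a bystander, to be left where it is; origin at the centre of its underside
- base: round stepped wooden figure base, 64 mm across, 22 mm tall, lying on the sander's plate towards a far corner: a bystander, to be left where it is; origin at the centre of its underside
- bell: brass bell, 52 mm across, 60 mm tall, beyond the sander: a bystander, to be left where it is; origin at the centre of its underside
- cup: white lidded cup, 78 mm across, 105 mm tall, beyond the sander: a bystander, to be left where it is; origin at the centre of its underside
- spool: wooden spool, 40 mm across, 50 mm tall, beyond the sander: a bystander, to be left where it is; origin at the centre of its underside
- glue: white glue bottle, 44 mm across, 110 mm tall, beyond the sander, to the right: a bystander, to be left where it is; origin at the centre of its underside
- drum: the same worn drum, origin at the centre of its underside
- tray: the same parts tray, origin under its centre at the bench's surface

How it is judged:
By the outcome, as a careful person would: the job done as asked, in the order asked, and still so for the second after the job is handed in, with the robot touching nothing.
It also fails if it takes over 72 s, if anything falls off the work surface, if the arm or the gripper's body presses on something with over 40 N, if the wrist force passes 120 N, or if a joint passes its speed limit or range.

ROBOT

A 7-joint arm with a two-finger parallel gripper is mounted at the origin on the work surface. World frame = base frame: x ahead of the robot, y to its left, z up, the work surface at z = 0. Lengths are in m, angles in rad, forces in N, time in s.
With the tool pointing down it reaches from about 0.425 to 0.925 m from the base axis. Payload 6.8 kg.
Tool frame: the origin (TCP) lies at the very end of the fingers, on their centre line; the grasp point (between the pads) lies 19 mm behind it; z points along the fingers, y is the line along which they close (so a half turn about z gives the same grasp; the last joint's range is limited). The gripper opens to 85 mm and grips with 20 to 120 N. Pads are 22 mm wide; open, the fingers measure 114 mm over their backs; the gripper's body (76 mm by 85 mm) begins 54 mm behind the grasp point. The pads swing forward as they close: fully open they stand 13 mm farther back than shut.
Start: joints at [-1.371, 0.477, 0.022, 1.555, -0.011, 1.109, -0.083], TCP at [0.204, 0.643, 0.201] pointing down, gripper open.
Joint ranges: [-2.96, 2.96], [-0.34, 2.1], [-1.41, 1.46], [0.24, 2.44], [-1.37, 4.51], [0.17, 1.92], [-2.96, 2.96]. Speed limits (rad/s): [2.39, 2.39, 3.14, 3.14, 3.14, 3.14, 3.14].

INTERFACE

Orientations are given as a unit quaternion [w, x, y, z].
In Python, from station import get_obs, read_camera, hand_in gives the robot as it stands.
- The arm moves only by the tool arm_command, never from a script. Its argument "commands" is one flat list of numbers, 7 for each row, row after row: the shift along the tool's x, y, z in m, then the turn, a rotation vector about the tool's x, y, z in degrees, then the opening, from 0 (shut) to 1 (fully open). In form: [tx, ty, tz, rx, ry, rz, fingers, tx, ty, tz, rx, ry, rz, fingers, ...]. A call has 1 to 8 rows; each row is the pose to reach, as a shift and turn from the pose commanded when the call began, along the tool's axes at that moment; what a row does not reach only later rows make up. A row lasts 1/10 s, in which the tool goes at most 50 mm and 8.59 degrees, less where a joint would pass 70% of its speed; a pose out of reach is approached as far as the arm can. A call with a gripper value outside its range is refused whole. The fingers move at their own pace and stop on an object; "force" is the grip in N (left out, the last holds). Time passes only in rows, so rows that repeat a pose let the fingers close. It gives the time, the measured TCP pose, the force, the opening and the grip force at its end, in the units of the state.
- get_obs(): the state, without advancing time (a new reading comes with each control period).
- read_camera(name): name is "scene" or "top"; returns a dict with "img" (400x640x3 uint8, red, green, blue), "camera_matrix" (3x3 intrinsics, pixels), "k1" (the pictures are not rectified: a ray, as slopes to the right and down, at radius r is drawn at 1 + k1 r^2 times it, then the intrinsics apply), "pose" (4x4, takes a point from camera to world coordinates). Camera axes: x right, y down, z forward; pixel columns grow to the right and rows downward; lengths in m; the calibration is good to about 2 mm. A picture is of the moment at which its call begins. There is no depth.
- hand_in(): hands the job in; it is judged then, once.
The state is a dict: "t": time; "q": joint angles; "joint_vel": joint speeds; "joint_torque": joint torques, N m; "eef_pos": TCP position; "tool_rot": TCP orientation; "contact_force": force on the tool from outside, world axes, zero at the start; "torque": the same for the moment, N m; "gripper_width": opening from 0.0 (shut) to 1.0 (fully open); "grasp_force": force on a finger pad.
Only numpy, scipy, OpenCV 4.12 (cv2) and the standard library are available. Lean on these libraries where they do the work, as an engineer would, in place of code of your own. Each camera call takes 0.05 s, during which the arm holds its last target. There are 200 camera calls.

## Working session

There is one attempt and no reset: what is moved stays moved. The work goes in short steps, Python scripts to look and compute and a tool call to move; the robot and the scene stay as the last step left them, time stands still between calls to the robot, and variables do not carry over. Pictures are saved under pics/ and viewed, at most 10 in all, crops included, and the job is handed in when it is done.

Besides the shell and the picture viewer there is one more tool, called after "Request:" by a JSON object that holds its "op" and its "data". arm_command: Moves the arm, as the interface text tells. Its arguments: {"type":"object","properties":{"commands":{"type":"array","items":{"type":"number"}},"force":{"type":"number"}},"required":["commands"]}

```bash
mkdir -p pics
cat > h.py <<'E'
import numpy as np, cv2
from station import get_obs, read_camera, hand_in
def ray(c,u,v):
    K=np.array(c["camera_matrix"]);T=np.array(c["pose"])
    p=cv2.undistortPoints(np.array([[[u,v]]],float),K,np.array([c["k1"],0,0,0,0.]))[0,0]
    # exact enough for the one-term model
    d=T[:3,:3]@np.array([p[0],p[1],1.]);return T[:3,3],d/np.linalg.norm(d)
def onz(c,u,v,z):
    o,d=ray(c,u,v);return o+d*(z-o[2])/d[2]
def proj(c,P):
    K=np.array(c["camera_matrix"]);T=np.array(c["pose"])
    q=T[:3,:3].T@(np.array(P,float)-T[:3,3]);s=q[:2]/q[2];s=s*(1+c["k1"]*(s@s))
    return K[:2,:2]@s+K[:2,2]
def save(c,n): cv2.imwrite("pics/"+n,cv2.cvtColor(c["img"],cv2.COLOR_RGB2BGR))
E
python3 - <<'E'
from h import *
import pickle
o=get_obs();print(o)
for n in("scene","top"):
    c=read_camera(n);save(c,n+"0.png");pickle.dump(c,open(n+".pkl","wb"));print(n,c["camera_matrix"],c["k1"],c["pose"])
E
```

```text
{'t': 0.0, 'q': array([-1.37109489,  0.47781039,  0.0223728 ,  1.55648689, -0.01148334,
        1.10930743, -0.08313283]), 'joint_vel': array([-2.80854249e-04, -5.67539843e-04,  1.26666005e-04,  5.05754423e-04,
       -9.85695939e-06,  3.04029598e-04, -1.04359235e-03]), 'joint_torque': array([ 7.37883929e-04, -5.96437311e+01,  1.60761729e+00, -2.81200576e+01,
        1.23029601e-02,  9.27430432e-03, -1.86153744e-05]), 'eef_pos': array([0.20434317, 0.64262299, 0.20000457]), 'tool_rot': array([-5.92406873e-05,  1.53310409e-01,  9.88177632e-01, -9.39874174e-04]), 'contact_force': array([-0.10874515, -0.31513451, -0.73520627]), 'torque': array([0.03094596, 0.01807443, 0.01384995]), 'grasp_force': 0.0, 'gripper_width': 0.999600394555591}
scene [[377.90539255   0.         325.57746167]
 [  0.         377.90539255 201.7016076 ]
 [  0.           0.           1.        ]] -0.09083195258700782 [[-0.30843436  0.482052   -0.82005738  1.29399475]
 [ 0.95122988  0.15133842 -0.26880923  0.23660005]
 [-0.00547383 -0.86297309 -0.50522024  0.54422704]
 [ 0.          0.          0.          1.        ]]
top [[417.83654843   0.         313.33949576]
 [  0.         417.83654843 198.60951791]
 [  0.           0.           1.        ]] -0.03696650324617066 [[-0.02983862 -0.98846999  0.14844776  0.47038165]
 [-0.99942361  0.02709843 -0.02044783  0.01477785]
 [ 0.01618937 -0.14897233 -0.98870883  1.04128814]
 [ 0.          0.          0.          1.        ]]
```

View pics/scene0.png

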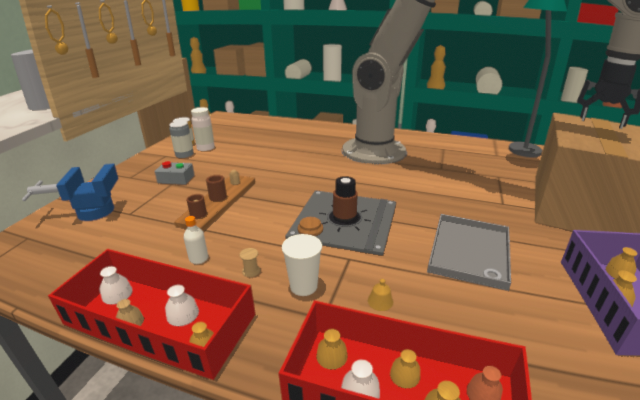

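View pics/top0.png

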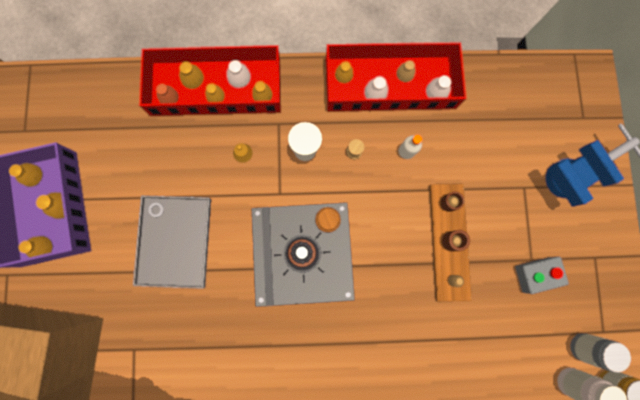

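The scene view shows the nut at about (345,186), on the drum. The top view shows the nut's disc at (302,253), the free post at (456,281), the tray centre at (173,242) and the rack's spares at (452,202) and (458,240).

Run:
```python
from h import *
import pickle
S=pickle.load(open("scene.pkl","rb"));T=pickle.load(open("top.pkl","rb"))
def blob(c,x,y,r,f):
    I=c["img"][y-r:y+r,x-r:x+r].astype(int);m=f(I).astype(np.uint8)
    n,l,s,ce=cv2.connectedComponentsWithStats(m)
    k=1+np.argmax(s[1:,4]);return ce[k]+[x-r,y-r],s[k]
wh=lambda I:(I.min(2)>150)
a,sa=blob(T,302,253,15,wh);b,sb=blob(S,345,182,12,wh);print(a,sa,b,sb)
def tri(p,q):
    o1,d1=ray(T,*p);o2,d2=ray(S,*q)
    t=np.linalg.lstsq(np.c_[d1,-d2],o2-o1,rcond=None)[0]
    A=o1+t[0]*d1;B=o2+t[1]*d2;return (A+B)/2,np.linalg.norm(A-B)
print("nut tri",tri(a,b),"onz top",onz(T,*a,.118),"scene",onz(S,*b,.118))
# tray: grey low-saturation mask contour
for nm,(x0,y0,x1,y1),z in(("tray",(120,180,225,300),.022),("plate",(240,195,365,315),.012)):
    I=T["img"][y0:y1,x0:x1].astype(int);m=((I.max(2)-I.min(2))<30).astype(np.uint8)
    cs,_=cv2.findContours(m,cv2.RETR_EXTERNAL,cv2.CHAIN_APPROX_NONE);c=max(cs,key=cv2.contourArea)
    P=np.array([onz(T,p[0][0]+x0,p[0][1]+y0,z)[:2] for p in c],np.float32)
    print(nm,cv2.minAreaRect(P))
# rack: board corners seen approx -> onz
for p in((431,184),(463,184),(470,300),(437,300)):print("rack corner",onz(T,*p,.018))
print("post",onz(T,456,279,.058))
crop=np.vstack([cv2.resize(T["img"][180:310,415:485],None,fx=5,fy=4.5,interpolation=cv2.INTER_CUBIC)])
crop2=cv2.resize(S["img"][160:230,170:265],(475,585),interpolation=cv2.INTER_CUBIC) if 0 else cv2.resize(S["img"][160:230,170:260],(445,346),interpolation=cv2.INTER_CUBIC)
out=np.zeros((585,800,3),np.uint8);out[:,:350]=crop;out[:346,350:795]=crop2
cv2.imwrite("pics/crop1.png",out[...,::-1])
```

```text
[301.45217391 252.3826087 ] [  9   9  12  12 115] [345.11764706 179.85294118] [ 8  8  9  5 34]
nut tri (array([0.49060582, 0.02477473, 0.12062725]), np.float64(0.0010288186335622991)) onz top [0.49053039 0.02530166 0.118     ] scene [0.48576195 0.02296229 0.118     ]
tray ((0.529920220375061, 0.33907797932624817), (0.170994371175766, 0.21646055579185486), 86.77106475830078)
plate ((0.49066388607025146, 0.025649815797805786), (0.2356640100479126, 0.23617416620254517), 1.7659964561462402)
rack corner [ 0.65298599 -0.30266412  0.018     ]
rack corner [ 0.65086936 -0.38412587  0.018     ]
rack corner [ 0.36545251 -0.37822829  0.018     ]
rack corner [ 0.36846797 -0.29740015  0.018     ]
post [ 0.41881031 -0.33346667  0.058     ]
```

View pics/crop1.png

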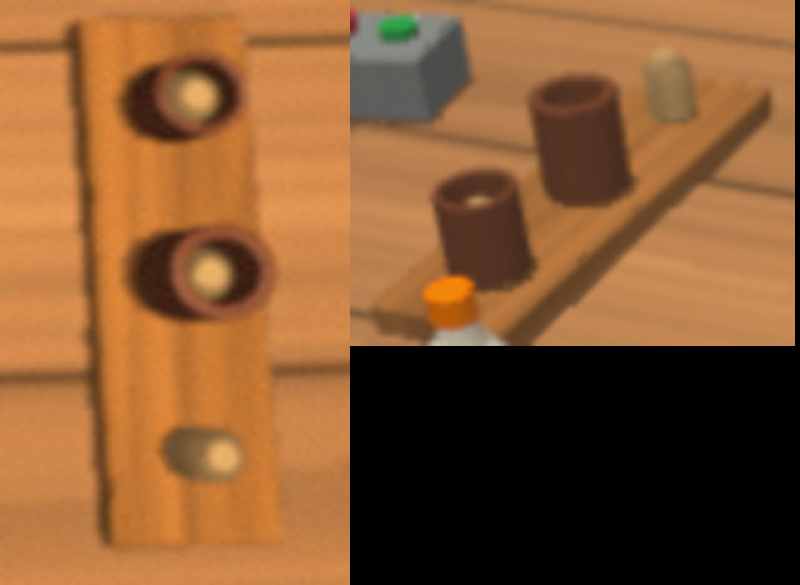

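The crop shows the tip of the free post at about (459.4,280.9) in the top view; the spare posts' tips are at (456.8,240.5) and (454.4,201.2). Nut is at about (0.490,0.025). I'll approach high and rotate counter-clockwise to wind up for the clockwise turn.

Request:
{"op": "arm_command", "data": {"commands": [0,0,-0.05,0,0,0,1,-0.028,-0.03,-0.08,0,0,-5,1,-0.06,-0.065,-0.08,0,0,-10,1,-0.092,-0.1,-0.08,0,0,-15,1,-0.124,-0.136,-0.08,0,0,-20,1,-0.156,-0.171,-0.08,0,0,-25,1,-0.189,-0.206,-0.08,0,0,-30,1,-0.221,-0.241,-0.08,0,0,-35,1], "force": 25}}

```text
t: 0.9
eef_pos: [0.3426, 0.3445, 0.2808]
tool_rot: [-0.0, -0.153, 0.988, -0.0]
contact_force: [1.5, 0.4, 0.1]
gripper_width: 1.0
grasp_force: 0.0
```

```bash
cat >> h.py <<'E'
from scipy.spatial.transform import Rotation as R
def togo(P,yaw=None):
    "shift in tool axes to world P (TCP), and rz to bring tool y to world angle yaw (deg)"
    o=get_obs();w=o["tool_rot"];r=R.from_quat([w[1],w[2],w[3],w[0]]);M=r.as_matrix()
    psi=np.degrees(np.arctan2(M[1,1],M[0,1]))
    print("t",o["t"],"pos",o["eef_pos"].round(4),"yaw",psi.round(2),"tilt z",M[:,2].round(4),"q",o["q"].round(2),"F",o["contact_force"].round(2),"M",o["torque"].round(2),"g",o["gripper_width"].round(3),o["grasp_force"])
    print("shift",(M.T@(np.array(P)-o["eef_pos"])).round(4), "rz", None if yaw is None else round((psi-yaw+180)%360-180,2), "tool x",M[:2,0].round(3),"tool y",M[:2,1].round(3))
    return o
E
python3 - <<'E'
from h import *
import pickle
togo([.490,.025,.16],123)
T=pickle.load(open("top.pkl","rb"))
for p in((459.4,280.9),(456.8,240.5),(454.4,201.2)):print(onz(T,*p,.058))
E
```

```text
Traceback (most recent call last):
  File "h.py", line 20, in togo
    print("t",o["t"],"pos",o["eef_pos"].round(4),"yaw",psi.round(2),"tilt z",M[:,2].round(4),"q",o["q"].round(2),"F",o["contact_force"].round(2),"M",o["torque"].round(2),"g",o["gripper_width"].round(3),o["grasp_force"])
                                                                                                                                                                              ^^^^^^^^^^^^^^^^^^^^^^^^
AttributeError: 'float' object has no attribute 'round'
```

```bash
sed -i 's/o\["gripper_width"\].round(3)/round(float(o["gripper_width"]),3)/' h.py
python3 - <<'E'
from h import *
import pickle
togo([.490,.025,.16],123)
T=pickle.load(open("top.pkl","rb"))
for p in((459.4,280.9),(456.8,240.5),(454.4,201.2)):print(onz(T,*p,.058))
E
```

```text
t 0.9 pos [0.3426 0.3445 0.2808] yaw 107.56 tilt z [-2.e-04 -2.e-04 -1.e+00] q [-0.98  0.09  0.07  1.9  -0.01  1.16  0.97] F [1.46 0.43 0.09] M [-0.   -0.06 -0.04] g 1.0 0.0
shift [-0.0442 -0.349   0.1208] rz -15.44 tool x [-0.953 -0.302] tool y [-0.302  0.953]
[ 0.41415485 -0.34119306  0.058     ]
[ 0.50838658 -0.34233917  0.058     ]
[ 0.60244312 -0.3440307   0.058     ]
```

Request:
{"op": "arm_command", "data": {"commands": [-0.006,-0.046,0.005,0,0,-4,1,-0.012,-0.094,0.01,0,0,-8,1,-0.018,-0.142,0.015,0,0,-12,1,-0.024,-0.19,0.02,0,0,-15.4,1,-0.03,-0.238,0.03,0,0,-15.4,1,-0.036,-0.284,0.045,0,0,-15.4,1,-0.042,-0.328,0.08,0,0,-15.4,1,-0.044,-0.349,0.12,0,0,-15.4,1]}}

```text
t: 1.7
eef_pos: [0.4905, 0.0244, 0.1628]
tool_rot: [0.003, -0.281, 0.96, -0.001]
contact_force: [0.4, 0.8, -0.5]
gripper_width: 1.003
grasp_force: 0.0
```

Request:
{"op": "arm_command", "data": {"commands": [0,0,0,0,0,0,0.85,0,0,0,0,0,0,0.8]}}

```text
t: 1.9
eef_pos: [0.4872, 0.0269, 0.1613]
tool_rot: [-0.001, -0.281, 0.96, -0.0]
contact_force: [0.7, 0.2, 0.1]
gripper_width: 0.8
grasp_force: 0.0
```

Run:
```python
from h import *
togo([.490,.025,.088],123)
S=read_camera("scene");T=read_camera("top")
a=cv2.resize(S["img"][100:230,280:410],(400,400),interpolation=cv2.INTER_CUBIC)
b=cv2.resize(T["img"][185:315,237:367],(400,400),interpolation=cv2.INTER_CUBIC)
cv2.imwrite("pics/a1.png",np.hstack([a,b])[...,::-1])
o=get_obs();print(proj(S,o["eef_pos"]),proj(T,o["eef_pos"]))
```

```text
t 1.9 pos [0.4872 0.0269 0.1613] yaw 122.68 tilt z [-2.6e-03 -8.0e-04 -1.0e+00] q [-0.51  0.22  0.38  2.05 -0.11  0.89  2.07] F [0.74 0.23 0.12] M [ 0.05 -0.02  0.03] g 0.8 0.0
shift [-0.0016 -0.0031  0.0733] rz -0.32 tool x [-0.842 -0.54 ] tool y [-0.54   0.842]
[347.40619458 163.98755644] [299.67383133 252.8938028 ]
```

View pics/a1.png

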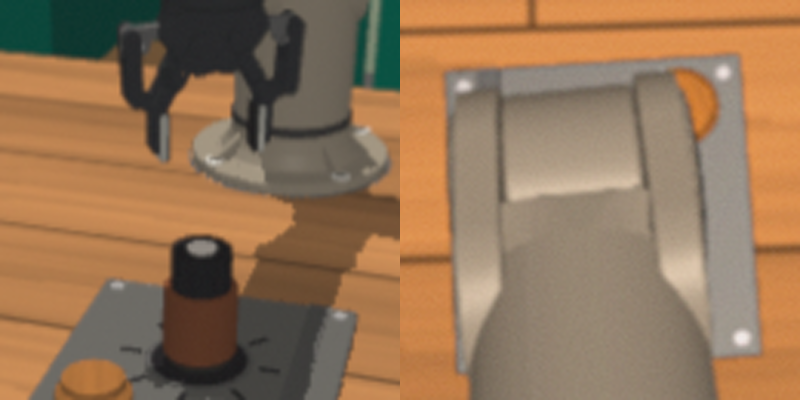

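The view shows the open fingertips at crop (160,158) and (260,150), i.e. pixel (332,151) and (364.5,149), and the nut's top at crop (202,247), i.e. (345.6,180). The tips look higher than the TCP's projection, so I'll check that.

Run:
```python
from h import *
import pickle
S=pickle.load(open("scene.pkl","rb"))
ty=np.array([-.54,.842,0]);c=np.array([.4872,.0269,.1613])
for dz in(0,.01,.02,.03,.04):
  for s in(-.034,.034):print(dz,s,proj(S,c+s*ty+[0,0,dz]).round(1))
ty=np.array([.303,.953,0]);c=np.array([.2043,.6426,.200])
for s in(-.045,.045):print("start",proj(S,c+s*ty+[0,0,.013]).round(1))
print(proj(S,[.49,.025,.1175]), proj(S,[.49,.025,.0835]))
```

```text
0 -0.034 [333.3 165.9]
0 0.034 [360.2 162.8]
0.01 -0.034 [333.4 162.1]
0.01 0.034 [360.4 159. ]
0.02 -0.034 [333.4 158.2]
0.02 0.034 [360.5 155.2]
0.03 -0.034 [333.4 154.3]
0.03 0.034 [360.7 151.4]
0.04 -0.034 [333.4 150.4]
0.04 0.034 [360.9 147.5]
start [579.2 131.2]
start [615.3 138.9]
[345.45406256 180.89212564] [345.1729361  192.94499422]
```

Request:
{"op": "arm_command", "data": {"commands": [0,0,0,0,0,0,0.8]}}

```text
t: 2.1
eef_pos: [0.4888, 0.0288, 0.1634]
tool_rot: [0.001, -0.283, 0.959, 0.0]
contact_force: [0.2, -0.9, -0.1]
gripper_width: 0.801
grasp_force: 0.0
```

Run:
```python
from h import *
o=togo([.490,.025,.088],123)
S=read_camera("scene");save(S,"full2.png")
a=cv2.resize(S["img"][100:230,280:410],(400,400),interpolation=cv2.INTER_CUBIC)
S=read_camera("scene")
b=cv2.resize(S["img"][100:230,280:410],(400,400),interpolation=cv2.INTER_CUBIC)
cv2.imwrite("pics/a2.png",np.hstack([a,b])[...,::-1])
print(proj(S,o["eef_pos"]))
```

```text
t 2.1 pos [0.4888 0.0288 0.1634] yaw 122.89 tilt z [ 0.0025  0.0013 -1.    ] q [-0.52  0.22  0.38  2.05 -0.11  0.89  2.07] F [ 0.2  -0.93 -0.09] M [-0.04 -0.04 -0.  ] g 0.801 0.0
shift [ 0.0012 -0.0038  0.0754] rz -0.11 tool x [-0.84  -0.543] tool y [-0.543  0.84 ]
[347.49570654 163.9025001 ]
```

View pics/a2.png

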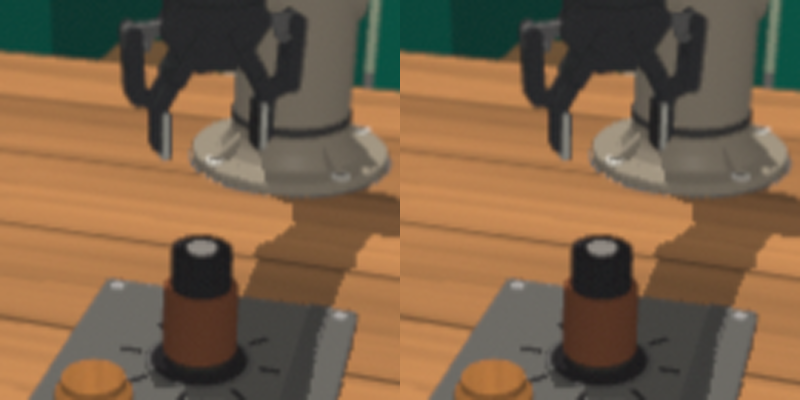

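Both shots agree: left tip at crop (163,158) and right tip at (262,150), apparently about 20-30 mm above the reported TCP. I'll descend fully open to a safe height and look again.

Request:
{"op": "arm_command", "data": {"commands": [0,-0.003,0.02,0,0,0,1,0,-0.003,0.045,0,0,0,1,0,-0.003,0.06,0,0,0,1,0,-0.003,0.07,0,0,0,0.9,0,-0.003,0.072,0,0,0,0.75,0,-0.003,0.072,0,0,0,0.7,0,-0.003,0.072,0,0,0,0.7]}}

```text
t: 2.9
eef_pos: [0.4904, 0.025, 0.0909]
tool_rot: [0.001, -0.282, 0.959, 0.0]
contact_force: [0.3, 0.2, 0.5]
gripper_width: 0.696
grasp_force: 0.0
```

Run:
```python
from h import *
o=togo([.490,.025,.088],123)
S=read_camera("scene")
cv2.imwrite("pics/a3.png",cv2.resize(S["img"][120:240,290:390],(600,600),interpolation=cv2.INTER_CUBIC)[...,::-1])
print(proj(S,o["eef_pos"]))
```

```text
t 2.9 pos [0.4904 0.025  0.0909] yaw 122.77 tilt z [ 1.5e-03  5.0e-04 -1.0e+00] q [-0.47  0.34  0.35  2.11 -0.17  0.72  2.14] F [0.34 0.23 0.48] M [ 0.02  0.03 -0.01] g 0.696 0.0
shift [0.0003 0.0002 0.0029] rz -0.23 tool x [-0.841 -0.541] tool y [-0.541  0.841]
[345.19101443 190.41527513]
```

View pics/a3.png

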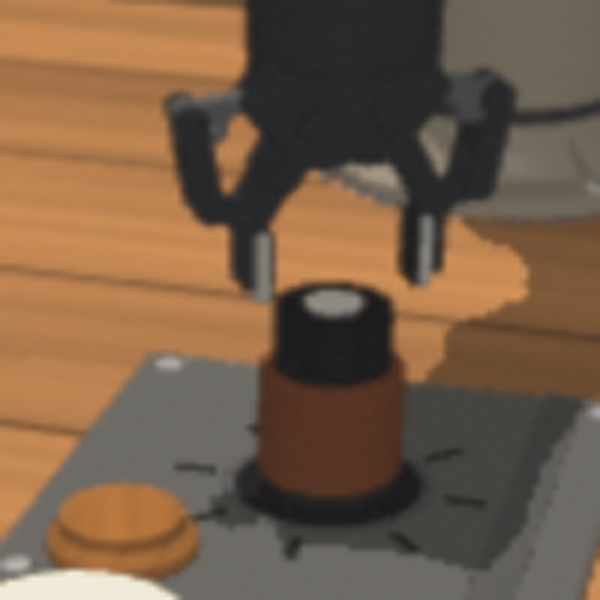

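The view shows the fingertips at crop (255,297) and (420,280), level with the nut's top disc at (335,302), and well centred on it (inner edges 272 and 400 against nut edges 275 and 392). So the real tips stand about 30 mm above the reported TCP at this opening. I'll go down 25 mm more, opened wide, then look again.

Request:
{"op": "arm_command", "data": {"commands": [0,0,0,0,0,0,1,0,0,0,0,0,0,1,0,0,0.008,0,0,0,1,0,0,0.016,0,0,0,1,0,0,0.022,0,0,0,1,0,0,0.025,0,0,0,0.8,0,0,0.025,0,0,0,0.68,0,0,0.025,0,0,0,0.68]}}

```text
t: 3.75
eef_pos: [0.4896, 0.0247, 0.065]
tool_rot: [-0.0, -0.282, 0.959, -0.0]
contact_force: [0.2, 0.7, -0.3]
gripper_width: 0.682
grasp_force: 0.0
```

Run:
```python
from h import *
o=togo([.490,.025,.088],123)
S=read_camera("scene")
cv2.imwrite("pics/a4.png",cv2.resize(S["img"][120:240,290:390],(600,600),interpolation=cv2.INTER_CUBIC)[...,::-1])
print(proj(S,o["eef_pos"]))
```

```text
t 3.75 pos [0.4896 0.0247 0.065 ] yaw 122.76 tilt z [-2.e-04 -1.e-04 -1.e+00] q [-0.46  0.38  0.34  2.13 -0.2   0.67  2.16] F [ 0.16  0.73 -0.26] M [-0.06 -0.05  0.07] g 0.682 0.0
shift [-0.0005  0.     -0.023 ] rz -0.24 tool x [-0.841 -0.541] tool y [-0.541  0.841]
[344.94795615 199.23722739]
```

View pics/a4.png

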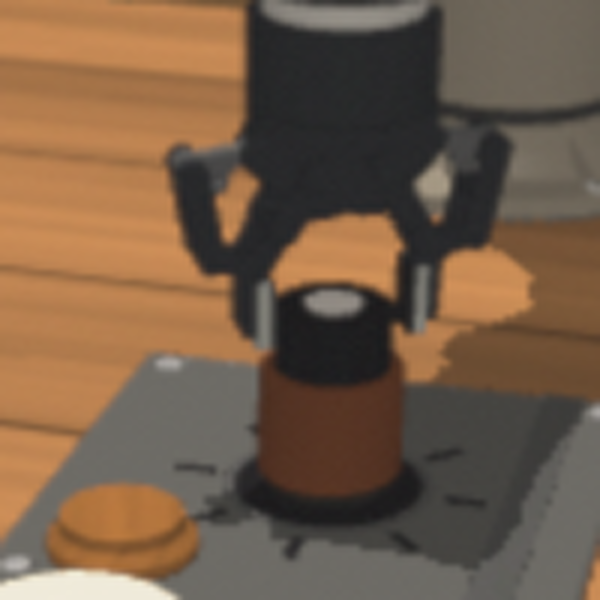

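The view shows the tips at crop (262,345) and (420,330), and the nut's underside at about 365 on its axis, so the tips are some 14 mm above it. I'll go 6 mm lower and close gently.

Request:
{"op": "arm_command", "data": {"commands": [0,0,0.004,0,0,0,0.68,0,0,0.006,0,0,0,0.62,0,0,0.006,0,0,0,0.58,0,0,0.006,0,0,0,0.56,0,0,0.006,0,0,0,0.54], "force": 20}}

```text
t: 4.3
eef_pos: [0.4901, 0.0243, 0.0592]
tool_rot: [0.0, -0.282, 0.959, -0.0]
contact_force: [1.9, -2.0, -1.1]
gripper_width: 0.568
grasp_force: 20.8
```

Run:
```python
from h import *
o=togo([.490,.025,.06],123)
```

```text
t 4.3 pos [0.4901 0.0243 0.0592] yaw 122.72 tilt z [ 9.e-04 -4.e-04 -1.e+00] q [-0.45  0.39  0.33  2.13 -0.21  0.65  2.17] F [ 1.87 -1.96 -1.1 ] M [-0.5  -0.37 -0.07] g 0.568 20.770202837884426
shift [-0.0004  0.0007 -0.0008] rz -0.28 tool x [-0.841 -0.541] tool y [-0.541  0.841]
```

Request:
{"op": "arm_command", "data": {"commands": [0,-0.0007,0,0,0,0,0.5,0,-0.0007,-0.0002,0,0,6,0.5,0,-0.0007,-0.0005,0,0,12,0.5,0,-0.0007,-0.00075,0,0,18,0.5,0,-0.0007,-0.001,0,0,24,0.5], "force": 20}}

```text
t: 4.8
eef_pos: [0.4902, 0.0258, 0.0601]
tool_rot: [0.0, -0.075, 0.997, 0.001]
contact_force: [2.9, 2.2, -1.2]
gripper_width: 0.572
grasp_force: 21.0
```

Run:
```python
from h import *
o=togo([.490,.025,.06],123)
```

```text
t 4.8 pos [0.4902 0.0258 0.0601] yaw 98.61 tilt z [ 3.0e-04  1.5e-03 -1.0e+00] q [-0.54  0.4   0.44  2.13 -0.28  0.66  1.81] F [ 2.89  2.23 -1.18] M [ 0.7  -0.35  0.16] g 0.572 20.9827895835042
shift [ 0.0003 -0.0007  0.0001] rz -24.39 tool x [-0.989 -0.15 ] tool y [-0.15   0.989]
```

Request:
{"op": "arm_command", "data": {"commands": [-0.0004,0.0002,-0.0002,0,0,6,0.5,-0.0004,0.0002,-0.0005,0,0,12,0.5,-0.0004,0.0002,-0.00075,0,0,18,0.5,-0.0004,0.0002,-0.001,0,0,24,0.5,-0.0004,0.0002,-0.00125,0,0,30,0.5,-0.0004,0.0002,-0.0015,0,0,36,0.5,-0.0004,0.0002,-0.00175,0,0,42,0.5,-0.0004,0.0002,-0.002,0,0,48,0.5]}}

```text
t: 5.6
eef_pos: [0.4897, 0.0258, 0.062]
tool_rot: [-0.001, 0.337, 0.941, 0.0]
contact_force: [-0.9, 1.3, 1.3]
gripper_width: 0.568
grasp_force: 21.5
```

```bash
cat >> h.py <<'E'
def disc(c=None):
    c=c or read_camera("scene");I=c["img"][155:200,325:368].astype(int)
    m=((I.min(2)>100)&(I.max(2)-I.min(2)<30)).astype(np.uint8)
    n,l,s,ce=cv2.connectedComponentsWithStats(m)
    return [(ce[k].round(2)+[325,155],s[k].tolist()) for k in range(1,n) if s[k,4]>8]
E
python3 - <<'E'
from h import *
import pickle
o=togo([.490,.025,.06],123)
print(disc(pickle.load(open("scene.pkl","rb"))));print(disc())
E
```

```text
t 5.6 pos [0.4897 0.0258 0.062 ] yaw 50.59 tilt z [-0.0014  0.0015 -1.    ] q [-0.71  0.45  0.67  2.14 -0.44  0.69  1.13] F [-0.9   1.25  1.3 ] M [0.4  0.14 0.08] g 0.568 21.50356963276863
shift [-0.0007 -0.0004  0.002 ] rz -72.41 tool x [-0.773  0.635] tool y [0.635 0.773]
[(array([359.61, 157.94]), [27, 1, 16, 5, 18]), (array([345.32, 179.93]), [16, 23, 10, 5, 44])]
[(array([345.14, 179.  ]), [17, 22, 7, 5, 29]), (array([349.58, 187.5 ]), [24, 27, 3, 12, 24]), (array([327.44, 196.07]), [0, 38, 6, 7, 41]), (array([361.6, 198.5]), [34, 43, 7, 2, 10])]
```

Request:
{"op": "arm_command", "data": {"commands": [0,0,-0.0002,0,0,6,0.5,0,0,-0.0005,0,0,12,0.5,0,0,-0.00075,0,0,18,0.5,0,0,-0.001,0,0,24,0.5,0,0,-0.00125,0,0,30,0.5,0,0,-0.0015,0,0,36,0.5,0,0,-0.00175,0,0,42,0.5,0,0,-0.002,0,0,48,0.5]}}

```text
t: 6.45
eef_pos: [0.4898, 0.025, 0.0638]
tool_rot: [-0.001, 0.69, 0.723, -0.0]
contact_force: [0.5, -0.0, -2.0]
gripper_width: 0.572
grasp_force: 21.4
```

Run:
```python
from h import *
o=togo([.490,.025,.06],123);print(disc())
```

```text
t 6.45 pos [0.4898 0.025  0.0638] yaw 2.67 tilt z [-1.1e-03  6.0e-04 -1.0e+00] q [-0.87  0.52  0.9   2.15 -0.62  0.75  0.48] F [ 0.55 -0.03 -1.98] M [ 0.02  0.04 -0.  ] g 0.572 21.41742367297411
shift [0.     0.0002 0.0038] rz -120.33 tool x [-0.047  0.999] tool y [0.999 0.047]
[(array([340.57, 159.14]), [13, 1, 5, 6, 14]), (array([360.71, 158.07]), [31, 0, 12, 6, 14]), (array([346.33, 188.19]), [19, 27, 4, 12, 21]), (array([327.89, 196.07]), [0, 38, 7, 7, 46]), (array([362.75, 198.56]), [34, 43, 9, 2, 16])]
```

Request:
{"op": "arm_command", "data": {"commands": [0,0,-0.0002,0,0,6,0.5,0,0,-0.0005,0,0,12,0.5,0,0,-0.00075,0,0,18,0.5,0,0,-0.001,0,0,24,0.5,0,0,-0.00125,0,0,30,0.5,0,0,-0.0015,0,0,36,0.5,0,0,-0.00175,0,0,42,0.5,0,0,-0.002,0,0,48,0.5]}}

```text
t: 7.3
eef_pos: [0.4899, 0.0249, 0.0658]
tool_rot: [-0.0, 0.925, 0.381, -0.0]
contact_force: [0.3, -0.9, -0.2]
gripper_width: 0.568
grasp_force: 21.4
```

Run:
```python
from h import *
o=togo([.490,.025,.06],123)
```

```text
t 7.3 pos [0.4899 0.0249 0.0658] yaw -45.24 tilt z [-1.1e-03  6.0e-04 -1.0e+00] q [-1.    0.65  1.11  2.15 -0.81  0.85 -0.16] F [ 0.25 -0.89 -0.15] M [-0.05 -0.08  0.06] g 0.568 21.42428308725357
shift [ 0.0001 -0.      0.0058] rz -168.24 tool x [0.71  0.704] tool y [ 0.704 -0.71 ]
```

Request:
{"op": "arm_command", "data": {"commands": [0,0,-0.0002,0,0,6,0.5,0,0,-0.0005,0,0,12,0.5,0,0,-0.00075,0,0,18,0.5,0,0,-0.001,0,0,24,0.5,0,0,-0.00125,0,0,30,0.5,0,0,-0.0015,0,0,36,0.5,0,0,-0.00175,0,0,42,0.5,0,0,-0.002,0,0,48,0.5]}}

```text
t: 8.1
eef_pos: [0.4902, 0.0249, 0.0677]
tool_rot: [-0.0, 1.0, -0.028, -0.0]
contact_force: [0.4, -0.2, -1.6]
gripper_width: 0.569
grasp_force: 21.4
```

Run:
```python
from h import *
o=togo([.490,.025,.06],123)
```

```text
t 8.1 pos [0.4902 0.0249 0.0677] yaw -93.24 tilt z [-9.e-04  6.e-04 -1.e+00] q [-1.07  0.81  1.29  2.15 -0.98  1.   -0.83] F [ 0.39 -0.2  -1.59] M [-0.01 -0.14 -0.06] g 0.569 21.416585985571146
shift [-0.0002 -0.0001  0.0077] rz 143.76 tool x [ 0.998 -0.057] tool y [-0.057 -0.998]
```

Request:
{"op": "arm_command", "data": {"commands": [0,0,-0.0002,0,0,6,0.5,0,0,-0.0005,0,0,12,0.5,0,0,-0.00075,0,0,18,0.5,0,0,-0.001,0,0,24,0.5,0,0,-0.00125,0,0,30,0.5,0,0,-0.0015,0,0,30,0.5,0,0,-0.002,0,0,30,0.5,0,0,-0.0025,0,0,30,0.5]}}

```text
t: 8.9
eef_pos: [0.4901, 0.0246, 0.0705]
tool_rot: [-0.0, 0.959, -0.285, -0.0]
contact_force: [-0.3, -0.1, -1.4]
gripper_width: 0.57
grasp_force: 21.4
```

Run:
```python
from h import *
o=togo([.490,.025,.06],123)
```

```text
t 8.9 pos [0.4901 0.0246 0.0705] yaw -123.06 tilt z [-6.e-04  5.e-04 -1.e+00] q [-1.09  0.9   1.38  2.15 -1.05  1.09 -1.28] F [-0.33 -0.1  -1.39] M [-0.03 -0.   -0.02] g 0.57 21.417684517800808
shift [-0.0003 -0.0003  0.0105] rz 113.94 tool x [ 0.838 -0.546] tool y [-0.546 -0.838]
```

Request:
{"op": "arm_command", "data": {"commands": [0,0,-0.002,0,0,0,0.5,0,0,-0.006,0,0,0,0.5,0,0,-0.012,0,0,0,0.5,0,0,-0.02,0,0,0,0.5,0,0,-0.032,0,0,-4,0.5,0,0,-0.046,0,0,-10,0.5,0,0,-0.06,0,0,-16,0.5]}}

```text
t: 9.6
eef_pos: [0.4904, 0.0242, 0.1316]
tool_rot: [0.0, 0.989, -0.148, 0.0]
contact_force: [0.8, 1.4, -0.8]
gripper_width: 0.568
grasp_force: 21.4
```

Run:
```python
from h import *
o=togo([.515,.33,.10],-60)
```

```text
t 9.6 pos [0.4904 0.0242 0.1316] yaw -107.0 tilt z [ 4.e-04 -2.e-04 -1.e+00] q [-1.15  0.74  1.42  2.11 -0.85  1.09 -1.16] F [ 0.84  1.39 -0.77] M [-0.02  0.04 -0.04] g 0.568 21.429863646626472
shift [-0.0659 -0.2997  0.0316] rz -47.0 tool x [ 0.956 -0.292] tool y [-0.292 -0.956]
```

Request:
{"op": "arm_command", "data": {"commands": [-0.006,-0.025,0,0,0,-6,0.5,-0.014,-0.065,0,0,0,-12,0.5,-0.023,-0.105,0,0,0,-18,0.5,-0.032,-0.145,0,0,0,-24,0.5,-0.041,-0.187,0,0,0,-30,0.5,-0.05,-0.23,0,0,0,-36,0.5,-0.059,-0.27,0.01,0,0,-42,0.5,-0.066,-0.3,0.025,0,0,-47,0.5]}}

```text
t: 10.4
eef_pos: [0.5168, 0.3343, 0.1067]
tool_rot: [-0.001, 0.966, 0.26, 0.001]
contact_force: [-0.1, 0.0, -0.1]
gripper_width: 0.569
grasp_force: 21.4
```

Run:
```python
from h import *
o=togo([.515,.33,-.015],-60)
T=read_camera("scene");save(T,"tray1.png")
cv2.imwrite("pics/b1.png",cv2.resize(T["img"][120:300,290:530],(800,600),interpolation=cv2.INTER_CUBIC)[...,::-1])
```

```text
t 10.4 pos [0.5168 0.3343 0.1067] yaw -59.83 tilt z [ 0.0022  0.0021 -1.    ] q [-1.42  0.8   1.15  1.84 -0.84  1.08 -0.98] F [-0.07  0.01 -0.09] M [-0.01 -0.02  0.01] g 0.569 21.435921359807253
shift [-0.004   0.0029  0.1217] rz 0.17 tool x [0.864 0.503] tool y [ 0.503 -0.864]
```

View pics/b1.png

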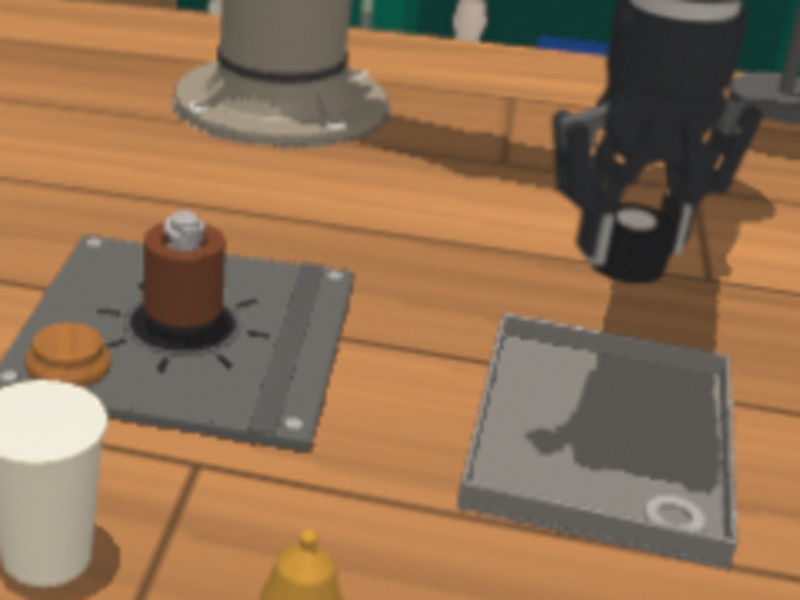

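The view shows the nut in the grip at crop (632,240), the drum still on the bared spindle at (183,260), and the tray below the nut with the washer at (675,513). I'll lower the nut into the tray.

Request:
{"op": "arm_command", "data": {"commands": [0,0,0.02,0,0,0,0.5,0,0,0.045,0,0,0,0.5,0,0,0.07,0,0,0,0.5,0,0,0.092,0,0,0,0.5,0,0,0.107,0,0,0,0.5,0,0,0.115,0,0,0,0.5,0,0,0.119,0,0,0,0.5,0,0,0.121,0,0,0,0.5]}}

```text
t: 11.25
eef_pos: [0.5167, 0.3304, -0.0151]
tool_rot: [-0.0, 0.967, 0.257, 0.0]
contact_force: [0.0, 0.3, -0.6]
gripper_width: 0.571
grasp_force: 21.5
```

Request:
{"op": "arm_command", "data": {"commands": [0,0,0.001,0,0,0,0.5,0,0,0.002,0,0,0,0.5,0,0,0.003,0,0,0,0.5]}}

```text
t: 11.55
eef_pos: [0.5165, 0.3308, -0.018]
tool_rot: [-0.0, 0.966, 0.257, 0.0]
contact_force: [-0.1, -0.0, -0.9]
gripper_width: 0.566
grasp_force: 21.5
```

Request:
{"op": "arm_command", "data": {"commands": [0,0,0.0007,0,0,0,0.5,0,0,0.0014,0,0,0,0.5]}}

```text
t: 11.75
eef_pos: [0.5163, 0.3306, -0.0197]
tool_rot: [-0.0, 0.966, 0.257, 0.0]
contact_force: [-0.6, 0.1, -0.5]
gripper_width: 0.577
grasp_force: 21.5
```

Request:
{"op": "arm_command", "data": {"commands": [0,0,0.0006,0,0,0,0.5,0,0,0.0012,0,0,0,0.5]}}

```text
t: 11.95
eef_pos: [0.5162, 0.3306, -0.021]
tool_rot: [-0.0, 0.966, 0.257, 0.0]
contact_force: [-1.3, 0.5, 5.2]
gripper_width: 0.566
grasp_force: 21.8
```

Request:
{"op": "arm_command", "data": {"commands": [0,0,0.0005,0,0,0,0.5,0,0,0.001,0,0,0,0.5]}}

```text
t: 12.15
eef_pos: [0.5163, 0.3306, -0.021]
tool_rot: [-0.0, 0.966, 0.257, -0.0]
contact_force: [-5.2, -0.4, 14.0]
gripper_width: 0.567
grasp_force: 22.4
```

Request:
{"op": "arm_command", "data": {"commands": [0,0,-0.001,0,0,0,0.5,0,0,-0.0011,0,0,0,0.55,0,0,-0.0011,0,0,0,0.58,0,0,-0.0011,0,0,0,0.65,0,0,-0.0011,0,0,0,0.75,0,0,-0.006,0,0,0,0.8,0,0,-0.03,0,0,0,0.9,0,0,-0.07,0,0,0,1]}}

```text
t: 12.95
eef_pos: [0.5146, 0.3298, 0.0471]
tool_rot: [0.001, 0.966, 0.257, -0.002]
contact_force: [-0.1, 1.4, 0.8]
gripper_width: 0.996
grasp_force: 0.0
```

Request:
{"op": "arm_command", "data": {"commands": [0,0,-0.035,0,0,-5,1,0,0,-0.08,0,0,-10,1]}}

```text
t: 13.15
eef_pos: [0.5154, 0.33, 0.1287]
tool_rot: [0.0, 0.94, 0.342, -0.001]
contact_force: [1.0, 0.4, 0.2]
gripper_width: 0.996
grasp_force: 0.0
```

Run:
```python
from h import *
o=togo([.490,.025,.12],-20)
T=read_camera("scene");I=T["img"][200:290,425:515]
cv2.imwrite("pics/c1.png",cv2.resize(T["img"][120:300,290:530],(800,600),interpolation=cv2.INTER_CUBIC)[...,::-1])
print(proj(T,[.5163,.3306,.038]))
```

```text
t 13.15 pos [0.5154 0.33   0.1287] yaw -50.06 tilt z [-0.0014 -0.0015 -1.    ] q [-1.42  0.75  1.15  1.83 -0.77  1.1  -0.86] F [1.05 0.39 0.16] M [ 0.11 -0.03 -0.02] g 0.996 0.0
shift [-0.2153  0.2175  0.0092] rz -30.06 tool x [0.767 0.642] tool y [ 0.642 -0.767]
[468.08400115 234.40270764]
```

View pics/c1.png

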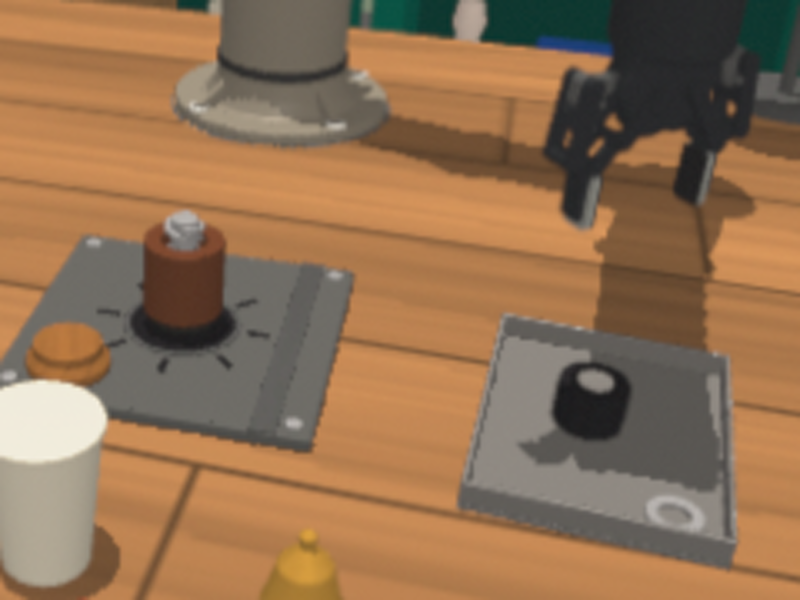

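The view shows the nut standing upright in the tray at crop (592,400), washer untouched at (675,513). Next, the drum.

Request:
{"op": "arm_command", "data": {"commands": [-0.02,0.02,0,0,0,0,1,-0.05,0.05,0,0,0,2,1,-0.08,0.081,0,0,0,4,1,-0.11,0.111,0,0,0,6,1,-0.14,0.141,0,0,0,8,1,-0.17,0.172,0,0,0,10,1,-0.197,0.199,0,0,0,10,1,-0.2153,0.2175,0.005,0,0,10,1], "force": 30}}

```text
t: 14.0
eef_pos: [0.4896, 0.0226, 0.1237]
tool_rot: [0.0, 0.967, 0.255, 0.001]
contact_force: [0.3, -0.1, 0.0]
gripper_width: 1.0
grasp_force: 0.0
```

Request:
{"op": "arm_command", "data": {"commands": [0,0,0,0,0,0,1,0,0,0,0,0,0,1]}}

```text
t: 14.2
eef_pos: [0.4898, 0.0253, 0.1232]
tool_rot: [-0.0, 0.967, 0.256, 0.0]
contact_force: [0.6, 0.4, -0.3]
gripper_width: 0.997
grasp_force: 0.0
```

Run:
```python
from h import *
o=togo([.490,.025,.025],-60)
T=read_camera("top")
print(proj(T,[.49,.025,.106]),proj(T,[.413,-.341,.058]))
```

```text
t 14.2 pos [0.4898 0.0253 0.1232] yaw -60.35 tilt z [ 3.e-04  9.e-04 -1.e+00] q [-1.09  0.58  1.24  2.11 -0.7   0.95 -0.51] F [ 0.63  0.39 -0.26] M [ 0.02 -0.02  0.06] g 0.997 0.0
shift [-0.0001  0.0004  0.0982] rz -0.35 tool x [0.869 0.495] tool y [ 0.495 -0.869]
[301.65879782 252.7357749 ] [459.35634514 281.40412028]
```

Request:
{"op": "arm_command", "data": {"commands": [0,0,0.025,0,0,0,1,0,0,0.05,0,0,0,1,0,0,0.07,0,0,0,1,0,0,0.085,0,0,0,1,0,0,0.094,0,0,0,1,0,0,0.097,0,0,0,0.85,0,0,0.097,0,0,0,0.75,0,0,0.097,0,0,0,0.65]}}

```text
t: 15.05
eef_pos: [0.4905, 0.0256, 0.0267]
tool_rot: [0.0, 0.966, 0.257, 0.001]
contact_force: [0.1, -0.8, 2.3]
gripper_width: 0.708
grasp_force: 32.7
```

Request:
{"op": "arm_command", "data": {"commands": [0,0,0,0,0,0,0.6,0,0,0,0,0,0,0.6]}}

```text
t: 15.25
eef_pos: [0.4905, 0.0256, 0.0266]
tool_rot: [0.0, 0.966, 0.257, 0.001]
contact_force: [0.9, -0.5, 2.9]
gripper_width: 0.712
grasp_force: 32.7
```

Request:
{"op": "arm_command", "data": {"commands": [0,0,-0.002,0,0,0,0.6,0,0,-0.006,0,0,0,0.6,0,0,-0.012,0,0,0,0.6]}}

```text
t: 15.55
eef_pos: [0.4895, 0.0254, 0.0381]
tool_rot: [0.0, 0.966, 0.257, -0.0]
contact_force: [0.5, -0.7, -3.1]
gripper_width: 0.712
grasp_force: 33.3
```

Request:
{"op": "arm_command", "data": {"commands": [0,0,-0.01,0,0,0,0.6,0,0,-0.02,0,0,0,0.6,0,0,-0.032,0,0,0,0.6,0,0,-0.045,0,0,0,0.6,0,0,-0.058,0,0,0,0.6,0,0,-0.072,0,0,0,0.6,0,0,-0.086,0,0,0,0.6,0,0,-0.1,0,0,0,0.6]}}

```text
t: 16.35
eef_pos: [0.4893, 0.026, 0.1392]
tool_rot: [-0.001, 0.966, 0.257, -0.0]
contact_force: [-0.2, 1.3, -1.0]
gripper_width: 0.707
grasp_force: 33.9
```

Run:
```python
from h import *
o=togo([.413,-.341,.115],-90)
```

```text
t 16.35 pos [0.4893 0.026  0.1392] yaw -60.23 tilt z [-7.0e-04  1.1e-03 -1.0e+00] q [-1.12  0.56  1.28  2.1  -0.66  0.98 -0.53] F [-0.21  1.26 -1.  ] M [ 0.03 -0.02 -0.02] g 0.707 33.894976526498795
shift [-0.2485  0.2807  0.0238] rz 29.77 tool x [0.868 0.496] tool y [ 0.496 -0.868]
```

Request:
{"op": "arm_command", "data": {"commands": [-0.02,0.022,0,0,0,3,0.6,-0.048,0.054,0,0,0,7,0.6,-0.077,0.087,0,0,0,11,0.6,-0.106,0.12,0,0,0,15,0.6,-0.135,0.153,0,0,0,19,0.6,-0.164,0.186,0,0,0,23,0.6,-0.192,0.217,0,0,0,27,0.6,-0.217,0.246,0,0,0,30,0.6]}}

```text
t: 17.15
eef_pos: [0.4228, -0.2969, 0.1388]
tool_rot: [-0.001, 1.0, -0.004, 0.0]
contact_force: [0.8, 0.7, -1.9]
gripper_width: 0.713
grasp_force: 33.9
```

Request:
{"op": "arm_command", "data": {"commands": [0.022,0.037,0,0,0,0,0.6,0.022,0.037,0,0,0,0,0.6]}}

```text
t: 17.35
eef_pos: [0.4461, -0.3381, 0.1398]
tool_rot: [0.002, 1.0, -0.004, 0.001]
contact_force: [-0.1, 0.9, -1.6]
gripper_width: 0.707
grasp_force: 34.0
```

Run:
```python
from h import *
togo([.413,-.341,.075],-90)
T=read_camera("top");S=read_camera("scene")
# post occluded? drum silhouette in scene view
I=S["img"].astype(int);o=get_obs()
P=o["eef_pos"]+[0,0,.031];print("expected drum centre px",proj(S,P))
u,v=proj(S,P).astype(int);J=I[v-40:v+50,u-40:u+40]
m=((J[...,0]<130)&(J[...,0]>J[...,2]+25)&(J[...,0]>1.4*J[...,1])).astype(np.uint8)
n,l,s,ce=cv2.connectedComponentsWithStats(m)
for k in range(1,n):
  if s[k,4]>80:print(ce[k]+[u-40,v-40],s[k][:4]+[u-40,v-40,0,0],s[k,4])
print("pred bottom/axis",proj(S,o["eef_pos"]+[0,0,.001]),"post tip",proj(S,[.413,-.341,.058]))
a=cv2.resize(S["img"][100:220,180:300],(400,400),interpolation=cv2.INTER_CUBIC)
b=cv2.resize(T["img"][200:330,395:525],(400,400),interpolation=cv2.INTER_CUBIC)
cv2.imwrite("pics/d1.png",np.hstack([a,b])[...,::-1])
```

```text
t 17.35 pos [ 0.4461 -0.3381  0.1398] yaw -90.5 tilt z [ 0.0024 -0.0042 -1.    ] q [-0.29  0.66  1.19  1.95 -0.72  1.04 -0.35] F [-0.06  0.91 -1.55] M [ 0.01 -0.05  0.01] g 0.707 34.00986643508077
shift [-0.0333  0.0029  0.0647] rz -0.5 tool x [ 1.    -0.009] tool y [-0.009 -1.   ]
expected drum centre px [225.29578672 139.66221876]
[223.75198413 139.45238095] [213 125  24  28] 504
[224.93201133 183.53541076] [206 176  49  13] 353
pred bottom/axis [226.70288284 149.70558202] post tip [233.61489107 170.77405394]
```

Request:
{"op": "arm_command", "data": {"commands": [-0.015,0.0015,0,0,0,0,0.6,-0.033,0.003,0.01,0,0,0,0.6,-0.033,0.003,0.03,0,0,0,0.6,-0.033,0.003,0.045,0,0,0,0.6,-0.033,0.003,0.055,0,0,0,0.6,-0.033,0.003,0.06,0,0,0,0.6,-0.033,0.003,0.062,0,0,0,0.6,-0.033,0.003,0.062,0,0,0,0.6]}}

```text
t: 18.25
eef_pos: [0.4126, -0.3357, 0.0761]
tool_rot: [0.0, 1.0, -0.002, -0.0]
contact_force: [0.6, -0.3, -0.7]
gripper_width: 0.71
grasp_force: 34.0
```

Run:
```python
from h import *
for i in range(3): togo([.413,-.341,.0166],-90);read_camera("top")
T=read_camera("top");S=read_camera("scene")
a=cv2.resize(S["img"][110:210,180:280],(400,400),interpolation=cv2.INTER_CUBIC)
b=cv2.resize(T["img"][220:320,405:505],(400,400),interpolation=cv2.INTER_CUBIC)
cv2.imwrite("pics/d2.png",np.hstack([a,b])[...,::-1])
o=get_obs();c=np.array([.413,-.341,o["eef_pos"][2]+.0014])
t=np.array([-.308,.951,0]) # scene image-right direction
for k in(0,.06):
  for s in(-.031,.031):print("exp edges z",k,s,proj(S,c+s*t+[0,0,k]).round(1))
print("post edges",[proj(S,np.array([.413,-.341,.045])+s*t).round(1) for s in(-.0145,.0145)])
I=S["img"].astype(int)
for v in range(160,176,3):
  print(v,[tuple(x) for x in I[v,214:250:2]])
```

```text
t 18.25 pos [ 0.4126 -0.3357  0.0761] yaw -90.22 tilt z [-1.e-04 -2.e-04 -1.e+00] q [-0.22  0.69  1.1   2.05 -0.8   0.91 -0.24] F [ 0.61 -0.3  -0.71] M [0.03 0.02 0.03] g 0.71 33.96696863695979
shift [0.0005 0.0053 0.0595] rz -0.22 tool x [ 1.    -0.004] tool y [-0.004 -1.   ]
t 18.3 pos [ 0.4126 -0.3359  0.0763] yaw -90.23 tilt z [ 3.e-04 -4.e-04 -1.e+00] q [-0.22  0.69  1.1   2.05 -0.8   0.91 -0.24] F [ 0.14 -0.34 -1.71] M [-0.01  0.01  0.01] g 0.706 33.97051518782973
shift [0.0004 0.0051 0.0597] rz -0.23 tool x [ 1.    -0.004] tool y [-0.004 -1.   ]
t 18.35 pos [ 0.4126 -0.3359  0.0764] yaw -90.23 tilt z [ 5.e-04 -5.e-04 -1.e+00] q [-0.22  0.69  1.1   2.05 -0.8   0.91 -0.24] F [-0.7   0.05 -1.55] M [-0.02 -0.02  0.08] g 0.706 33.971341866999865
shift [0.0003 0.005  0.0598] rz -0.23 tool x [ 1.    -0.004] tool y [-0.004 -1.   ]
exp edges z 0 -0.031 [222.5 164.9]
exp edges z 0 0.031 [243.1 164.7]
exp edges z 0.06 -0.031 [219.7 146. ]
exp edges z 0.06 0.031 [240.8 145.7]
post edges [array([229.4, 174.7]), array([238.9, 174.6])]
160 [(np.int64(194), np.int64(134), np.int64(84)), (np.i
[... 4176 characters left out ...]
int64(56)), (np.int64(151), np.int64(98), np.int64(61)), (np.int64(170), np.int64(114), np.int64(72)), (np.int64(189), np.int64(131), np.int64(82)), (np.int64(190), np.int64(132), np.int64(82)), (np.int64(182), np.int64(128), np.int64(80)), (np.int64(136), np.int64(107), np.int64(70)), (np.int64(136), np.int64(108), np.int64(70)), (np.int64(148), np.int64(117), np.int64(76)), (np.int64(144), np.int64(114), np.int64(75)), (np.int64(141), np.int64(106), np.int64(69)), (np.int64(181), np.int64(122), np.int64(72)), (np.int64(184), np.int64(125), np.int64(76)), (np.int64(187), np.int64(128), np.int64(80)), (np.int64(187), np.int64(128), np.int64(79)), (np.int64(184), np.int64(128), np.int64(80))]
```

View pics/d2.png

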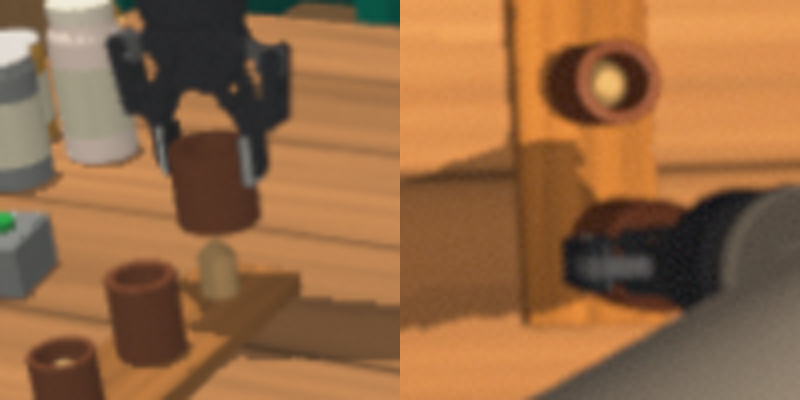

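The view shows the drum at crop (217,185), with the free post just below it at (218,270) and the spares untouched. In y the drum is about 5 mm off the post (TCP -0.336 against -0.341), so I'll correct that and then lower it.

Request:
{"op": "arm_command", "data": {"commands": [0,0.0025,0,0,0,0,0.6,0,0.005,0,0,0,0,0.6,0,0.005,0.008,0,0,0,0.6,0,0.005,0.016,0,0,0,0.6,0,0.005,0.02,0,0,0,0.6,0,0.005,0.024,0,0,0,0.6]}}

```text
t: 19.1
eef_pos: [0.4121, -0.3404, 0.0512]
tool_rot: [-0.0, 1.0, -0.002, -0.0]
contact_force: [-0.2, 0.4, -2.2]
gripper_width: 0.708
grasp_force: 34.0
```

Request:
{"op": "arm_command", "data": {"commands": [0,0,0.003,0,0,0,0.6,0,0,0.006,0,0,0,0.6,0,0,0.009,0,0,0,0.6]}}

```text
t: 19.4
eef_pos: [0.4124, -0.3407, 0.0428]
tool_rot: [0.0, 1.0, -0.002, 0.0]
contact_force: [0.3, 0.2, -1.8]
gripper_width: 0.71
grasp_force: 34.0
```

Run:
```python
from h import *
togo([.413,-.341,.0166],-90)
S=read_camera("scene");G=S["img"][...,0].astype(int)
for v in(165,172,178):print(v,np.where(G[v,205:265]<115)[0]+205)
o=get_obs();t=np.array([-.308,.951,0])
for z in(.0,.02,.04):print(z,[proj(S,np.array([.413,-.341,o["eef_pos"][2]+.0014+z])+s*t).round(1) for s in(-.031,.031)])
```

```text
t 19.4 pos [ 0.4124 -0.3407  0.0428] yaw -90.23 tilt z [ 1.e-04 -1.e-04 -1.e+00] q [-0.17  0.73  1.03  2.06 -0.86  0.86 -0.2 ] F [ 0.28  0.24 -1.85] M [-0.02  0.    0.02] g 0.71 33.989559430629015
shift [0.0006 0.0003 0.0262] rz -0.23 tool x [ 1.    -0.004] tool y [-0.004 -1.   ]
165 [223 224 225 226 227 228 229 230 231 232 233 234 235 236 237 238 239 240
 241 242 243]
172 [225 226 227 228 229 230 231 232 233 234 235 236 237 238 239 240 241 242
 243 244]
178 [209 210 211 212 213 214 215 216 217 218 219 220 221 229 230 231 232 233
 234 235 236 237 238 239 240]
0.0 [array([224. , 175.1]), array([244.4, 174.9])]
0.02 [array([223.1, 169.1]), array([243.7, 168.9])]
0.04 [array([222.2, 163. ]), array([242.9, 162.8])]
```

Underside at 44 mm is below the straight part's top with no side load. On down.

Request:
{"op": "arm_command", "data": {"commands": [0,0,0.004,0,0,0,0.6,0,0,0.008,0,0,0,0.6,0,0,0.012,0,0,0,0.6,0,0,0.016,0,0,0,0.6,0,0,0.02,0,0,0,0.6,0,0,0.023,0,0,0,0.6]}}

```text
t: 20.05
eef_pos: [0.4123, -0.3405, 0.0196]
tool_rot: [-0.0, 1.0, -0.002, -0.0]
contact_force: [-0.6, -0.8, -1.8]
gripper_width: 0.713
grasp_force: 34.0
```

Request:
{"op": "arm_command", "data": {"commands": [0,0,0.0008,0,0,0,0.6,0,0,0.0016,0,0,0,0.6]}}

```text
t: 20.25
eef_pos: [0.4124, -0.3407, 0.0183]
tool_rot: [0.0, 1.0, -0.002, -0.0]
contact_force: [-0.7, 0.5, -2.0]
gripper_width: 0.714
grasp_force: 34.0
```

Request:
{"op": "arm_command", "data": {"commands": [0,0,0.0006,0,0,0,0.6,0,0,0.0012,0,0,0,0.6]}}

```text
t: 20.45
eef_pos: [0.4124, -0.3407, 0.0172]
tool_rot: [0.0, 1.0, -0.002, 0.0]
contact_force: [-0.0, 1.1, -1.8]
gripper_width: 0.709
grasp_force: 34.0
```

Request:
{"op": "arm_command", "data": {"commands": [0,0,0.0006,0,0,0,0.6,0,0,0.001,0,0,0,0.6]}}

```text
t: 20.65
eef_pos: [0.4125, -0.3407, 0.0171]
tool_rot: [-0.0, 1.0, -0.002, 0.0]
contact_force: [-2.1, 4.3, 14.1]
gripper_width: 0.704
grasp_force: 35.5
```

Request:
{"op": "arm_command", "data": {"commands": [0,0,0.0005,0,0,0,0.6,0,0,0.0008,0,0,0,0.6]}}

```text
t: 20.85
eef_pos: [0.4125, -0.3407, 0.017]
tool_rot: [-0.001, 1.0, -0.002, 0.001]
contact_force: [-4.3, 7.4, 24.5]
gripper_width: 0.709
grasp_force: 36.3
```

Request:
{"op": "arm_command", "data": {"commands": [0,0,-0.0015,0,0,0,0.6,0,0,-0.0017,0,0,0,0.69,0,0,-0.0017,0,0,0,0.73,0,0,-0.0017,0,0,0,0.8,0,0,-0.0017,0,0,0,0.9,0,0,-0.0017,0,0,0,1,0,0,-0.006,0,0,0,1,0,0,-0.025,0,0,0,1]}}

```text
t: 21.65
eef_pos: [0.4115, -0.3397, 0.0396]
tool_rot: [-0.001, 1.0, -0.002, -0.001]
contact_force: [-0.3, -0.2, -0.5]
gripper_width: 0.995
grasp_force: 0.0
```

Request:
{"op": "arm_command", "data": {"commands": [0,0,-0.03,0,0,0,1,0,0,-0.07,0,0,0,1,0,0,-0.115,0,0,0,1,0,0,-0.15,0,0,0,1,0,0,-0.16,0,0,0,1,0,0,-0.16,0,0,0,1]}}

```text
t: 22.25
eef_pos: [0.4131, -0.341, 0.2016]
tool_rot: [0.0, 1.0, -0.002, 0.001]
contact_force: [0.7, 0.7, -0.5]
gripper_width: 1.0
grasp_force: 0.0
```

Run:
```python
from h import *
togo([.413,-.341,.0166],-90)
S=read_camera("scene");save(S,"end.png");I=S["img"].astype(int)
m=((I[...,0]<130)&(I[...,0]>I[...,2]+20)&(I[...,0]>1.4*I[...,1])).astype(np.uint8)[140:220,180:265]
n,l,s,ce=cv2.connectedComponentsWithStats(m)
for k in range(1,n):
  if s[k,4]>60:print(ce[k]+[180,140],s[k]+[180,140,0,0,0])
t=np.array([-.308,.951,0])
for z in(.018,.078):print(z,[proj(S,np.array([.413,-.341,z])+q).round(1) for q in(-.031*t,.031*t,np.array([-.029,-.01,0]),np.array([.029,.01,0]))])
for v in(160,166,172,178):print(v,np.where(I[v,212:265,0]<115)[0][[0,-1]]+212)
```

```text
t 22.25 pos [ 0.4131 -0.341   0.2016] yaw -90.21 tilt z [ 0.0025 -0.001  -1.    ] q [-0.36  0.56  1.32  1.94 -0.61  1.12 -0.37] F [ 0.65  0.73 -0.51] M [-0.07 -0.07 -0.08] g 1.0 0.0
shift [-0.0005 -0.0002  0.185 ] rz -0.21 tool x [ 1.    -0.004] tool y [-0.004 -1.   ]
[232.0760582  185.84986772] [ 206  161   59   59 1512]
[196.8806366  206.45623342] [187 195  21  24 377]
0.018 [array([225.2, 182.7]), array([245.3, 182.6]), array([237.1, 178.1]), array([233.3, 187.4])]
0.078 [array([222.5, 164.8]), array([243.1, 164.6]), array([234.7, 160.4]), array([230.7, 169.1])]Traceback (most recent call last):
  File "<stdin>", line 10, in <module>
IndexError: index 0 is out of bounds for axis 0 with size 0
```

The drum's top edge shows at row 161, against 160.4 predicted for a seated drum, so it is seated. Handing in.

```bash
python3 -c "
from station import hand_in;print(hand_in())"
```

```text
the job is handed in; nothing more can be done
None
```

The job is handed in: the nut came off without being pulled and stands upright in the parts tray, and the worn drum is seated upright on the rack's empty post, at 22 s on the robot's clock. The last nut picture is from just after it was set down, and I did not re-measure the bystanders at the end.

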